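# Empty the weighing scoop and hold it clear of the balance

### The job

Lift the weighing scoop by its black handle off the balance, level with the four stoppers still on it, and tip it over the yellow tub so that all four slide off into the tub; do not touch the stoppers with the fingers or move the jar or the bottle. Then bring the empty scoop back over the middle of the balance's blue platform and finish while holding it there in the air, level and still, about a hand's breadth (100 mm) above the platform with nothing touching the balance, so that it can be zeroed.

Things in the scene. Friction and masses are not known exactly. Their poses are not given: they have to be found in the camera images.
- scoop: Loose aluminium tray, 150 mm long (x), 100 mm wide (y), floor 3 mm, walls 3 mm thick and 25 mm high at the sides and rear (-x); front (+x) end open, no rim; black handle behind. 100 to 170 g, centre of mass about 90 mm ahead of the grip point. Origin: centre of its underside, z up. Starts on the blue platform, four stoppers in it, open end away from the robot (within 0.6 rad), handle towards it.
- handle (a point): Grip point, centre of the free part of the scoop's black handle: a straight bar 16 mm wide (scoop's y), 18 mm tall, reaching 84 mm back from the rear wall. 122 mm behind (-x) and 25 mm above the scoop's origin; axes as the scoop's. Its underside is 16 mm above the scoop's; below it the balance's grey deck lies 15 mm lower than the platform. Free at both sides and above.
- lip (a point): Middle of the edge of the scoop's open front end, on the upper face of its floor: 75 mm ahead of and 3 mm above the scoop's origin. The stoppers slide off over this edge.
- balance: Bench balance, fixed. Grey housing 250 mm (its x: from 145 mm before the origin to 105 mm behind) by 210 mm (y), deck 50 mm high, green display and keys on the strip facing the robot, blue platform on top. Origin on the bench under the platform's centre. On the robot's right or left, turned by up to 0.25 rad.
- platform (a point): Centre of the top face of the balance's blue platform, 65 mm above the bench; the platform is 170 mm (x) by 190 mm (y).
- tub: Yellow open tub, fixed to the bench, outside 170 mm (its x) by 210 mm (y), 85 mm high, walls 4 mm. Origin: centre of its underside. It stands on the side of the robot where the balance is not.
- stopper0: Loose orange stopper, a blunt cone 24 mm across at the bottom, 28 mm at the top and 24 mm tall, 15 g, standing on the scoop. Origin: centre of its underside. It begins to slide on the scoop at a slope of about 25 to 36 degrees.
- stopper1: Loose orange stopper, a blunt cone 24 mm across at the bottom, 28 mm at the top and 24 mm tall, 15 g, standing on the scoop. Origin: centre of its underside. It begins to slide on the scoop at a slope of about 25 to 36 degrees.
- stopper2: Loose green stopper, a blunt cone 24 mm across at the bottom, 28 mm at the top and 24 mm tall, 15 g, standing on the scoop. Origin: centre of its underside. It begins to slide on the scoop at a slope of about 25 to 36 degrees.
- stopper3: Loose green stopper, a blunt cone 24 mm across at the bottom, 28 mm at the top and 24 mm tall, 15 g, standing on the scoop. Origin: centre of its underside. It begins to slide on the scoop at a slope of about 25 to 36 degrees.
- jar: Bystander, loose: small amber jar with a red cap, 44 mm across, 60 mm tall, between the balance and the tub. Origin: centre of its underside.
- bottle: Bystander, loose: white bottle with a red cap, 60 mm across, 130 mm tall, beyond the balance and the tub. Origin: centre of its underside.
Not all that is in view belongs to the job. What is shaped like the stopper0 but purple is not meant. What is shaped like the stopper1 but white is not meant.

How it is judged:
By the outcome, as a careful person would: the job done as asked, in the order asked, and still so for the second after the job is handed in, while the arm keeps its last pose, push and grip.
It also fails if it takes over 61 s, if anything falls off the work surface, if the arm or the gripper's body presses on something with over 40 N, if the wrist force passes 120 N, or if a joint passes its speed limit or range.

### The arm

A 6-joint arm with a two-finger parallel gripper is mounted at the origin on the work surface. World frame = base frame: x ahead of the robot, y to its left, z up, the work surface at z = 0. Lengths are in m, angles in rad, forces in N, time in s.
With the tool pointing down it reaches from about 0.3 to 0.85 m from the base axis. Payload 5.4 kg.
Tool frame: the origin (TCP) lies at the very end of the fingers, on their centre line; the grasp point (between the pads) lies 19 mm behind it; z points along the fingers, y is the line along which they close (so a half turn about z gives the same grasp; the last joint's range is limited). The gripper opens to 85 mm and grips with 20 to 120 N. Pads are 22 mm wide; open, the fingers measure 114 mm over their backs; the gripper's body (76 mm by 85 mm) begins 54 mm behind the grasp point. The pads swing forward as they close: fully open they stand 13 mm farther back than shut.
Start: joints at [-1.442, 0.158, 1.597, -0, 1.386, -0.21], TCP at [0.191, -0.542, 0.194] pointing down, gripper open.
Joint ranges: [-2.91, 2.91], [-0.94, 2.29], [0.18, 2.7], [-1.29, 4.43], [0.17, 2.64], [-3, 3]. Speed limits (rad/s): [2.57, 2.57, 3.14, 3.14, 3.14, 3.14].

### API

Orientations are given as a rotation vector (axis times angle).
In Python, from workcell import * gives the robot as it stands.
- The arm moves only by the tool drive_tool, never from a script. Its argument "commands" is a list of rows, each a list of 3 entries, a list of its own where there are three numbers: the closure, from -1 (fully open) to 1 (shut), then the shift along the tool's x, y, z in m, then the turn about the tool's z in rad. In form: [[jaw, [dx, dy, dz], twist], ...]. A call has 1 to 5 rows; each row shifts and turns the commanded pose from where the row before left it, along the tool's axes as they then stand; what a row does not reach is not made up. A row lasts 1/12 s, in which the tool goes at most 41.7 mm and 7.16 degrees, less where a joint would pass 70% of its speed; a pose out of reach is approached as far as the arm can. A call is refused whole if a number of a shift passes 0.0417 or a number of a turn 0.125, either way. A call with a gripper value outside its range is refused whole. The fingers move at their own pace and stop on an object; the grip force is fixed at half the most. Time passes only in rows, so rows that do not move let the fingers close. It gives the time, the measured TCP pose, the force, the opening and the grip force at its end, in the units of the state.
- sense(): the state, without advancing time (a new reading comes with each control period).
- read_camera(name): name is "side" or "top" or "wrist"; returns a dict with "img" (384x512x3 uint8, blue, green, red), "mtx" (3x3 intrinsics, pixels), "view" (4x4, takes a point from world to camera coordinates). Camera axes: x right, y down, z forward; pixel columns grow to the right and rows downward; lengths in m; the calibration is good to about 2 mm. A picture is of the moment at which its call begins. There is no depth.
- job_done(): hands the job in; it is judged then, once.
The state is a dict: "clock": time; "joints": joint angles; "joint_velocities": joint speeds; "joint_efforts": joint torques, N m; "position": TCP position; "tool_rot": TCP orientation; "wrist_force": force on the tool from outside, world axes, zero at the start; "ft_torque": the same for the moment, N m; "width": opening from 0.0 (shut) to 1.0 (fully open); "grasp_force": force on a finger pad.
Only numpy, scipy, OpenCV 4.12 (cv2) and the standard library are available. Lean on these libraries where they do the work, as an engineer would, in place of code of your own. Each camera call takes 0.05 s, during which the arm holds its last target. There are 200 camera calls.

## Working session

There is one attempt and no reset: what is moved stays moved. The work goes in short steps, Python scripts to look and compute and a tool call to move; the robot and the scene stay as the last step left them, time stands still between calls to the robot, and variables do not carry over. Pictures are saved under pics/ and viewed, at most 10 in all, crops included, and the job is handed in when it is done.

Besides the shell and the picture viewer there is one more tool, called after "Call:" by a JSON object that holds its "api" and its "payload", one argument or row to a line. drive_tool: Moves the arm, as the interface text tells. Its arguments: {"type":"object","properties":{"commands":{"type":"array","items":{"type":"array"}}},"required":["commands"]}

```bash
mkdir -p pics; cat > h.py <<'E'
from workcell import *
import numpy as np, cv2
def ray(c,u,v,z):
    M=c["mtx"];V=c["view"];R=V[:3,:3];t=V[:3,3]
    o=-R.T@t;d=R.T@np.linalg.inv(M)@np.array([u,v,1.])
    return o+d*(z-o[2])/d[2]
E
python3 - <<'E'
from h import *
s=sense();print(s)
a=read_camera("top");b=read_camera("side")
np.savez("c0.npz",t=a["img"],tm=a["mtx"],tv=a["view"],s=b["img"],sm=b["mtx"],sv=b["view"])
cv2.imwrite("pics/top0.png",cv2.resize(a["img"],(800,600)));cv2.imwrite("pics/side0.png",b["img"])
print(a["mtx"],a["view"],b["view"])
E
```

```text
{'clock': 0.0, 'joints': array([-1.44208198e+00,  1.59040686e-01,  1.59826622e+00,  9.00655342e-06,
        1.38618721e+00, -2.10109758e-01]), 'joint_velocities': array([-9.40680759e-05,  1.22946890e-03,  1.64575284e-04,  1.09331466e-04,
        1.19834748e-04,  6.52458771e-04]), 'joint_efforts': array([ 1.52966295e-03, -3.95994508e+01, -3.31434095e+01, -2.02811184e-04,
        8.51334975e-03,  2.42857050e-05]), 'position': array([ 0.19100614, -0.54162877,  0.19290464]), 'tool_rot': array([-3.09474592e+00, -5.29358635e-01, -1.35334312e-04]), 'wrist_force': array([-0.22878552,  0.17345558,  0.01809328]), 'ft_torque': array([ 0.05965199, -0.03836028, -0.00149425]), 'grasp_force': 0.0, 'width': 1.0051440002265501}
[[370.81786931   0.         254.93623713]
 [  0.         370.81786931 181.9042815 ]
 [  0.           0.           1.        ]] [[-0.02511917 -0.99965488  0.0076914  -0.08440153]
 [-0.98583177  0.02349397 -0.16608356  0.62639545]
 [ 0.16584554 -0.01175431 -0.98608169  0.76202164]
 [ 0.          0.          0.          1.        ]] [[-0.86770028 -0.49685342  0.015261    0.52493894]
 [-0.28764641  0.47683102 -0.83059721  0.2998411 ]
 [ 0.40540815 -0.7250992  -0.55666451  0.54018092]
 [ 0.          0.          0.          1.        ]]
```

View pics/top0.png

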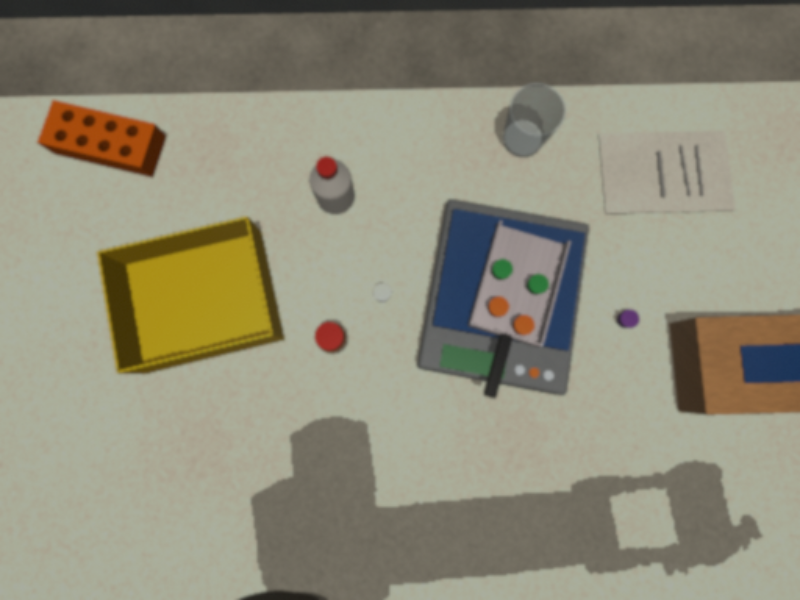

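View pics/side0.png

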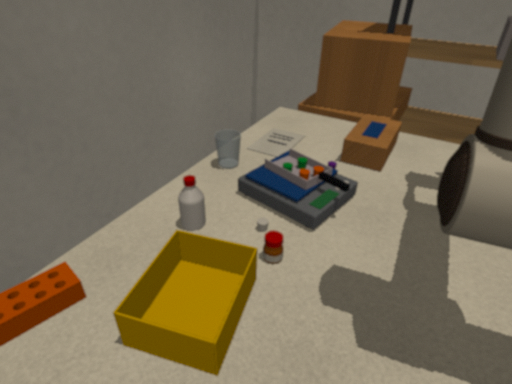

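The top view (800x600 scaled) shows the balance on the right with the scoop, its stoppers at (501,269) and (538,284) green, (498,306) and (524,324) orange, and the handle running from (505,340) to (490,395). The tub is at (190,295), the jar at (330,337) and the bottle at (330,180). The purple stopper at (628,318) and the white one at (382,291) stand on the bench, so they are decoys. The side view agrees.

```bash
python3 - <<'E'
from h import *
f=np.load("c0.npz");c={"mtx":f["tm"],"view":f["tv"]};im=f["t"];hsv=cv2.cvtColor(im,cv2.COLOR_BGR2HSV)
def big(m,roi):
    k=np.zeros(m.shape,np.uint8);x0,y0,x1,y1=roi;k[y0:y1,x0:x1]=m[y0:y1,x0:x1]*255
    cs=cv2.findContours(k,cv2.RETR_EXTERNAL,cv2.CHAIN_APPROX_NONE)[0];return sorted(cs,key=cv2.contourArea)[::-1]
H,S,V=cv2.split(hsv)
def rect(cn,z,name):
    P=np.array([ray(c,u,v,z)[:2]*1000 for u,v in cn[:,0]],np.float32);r=cv2.minAreaRect(P);print(name,r);return r
rect(big(V<45,(300,205,340,262))[0],.099,"handle")
rect(big((H>18)&(H<32)&(S>150),(55,130,190,245))[0],.085,"tub")
rect(big((H>100)&(H<130)&(S>100),(260,120,385,235))[0],.065,"platform part")
rect(big((S<70)&(V>110),(295,135,370,225))[0],.068,"scoop floor")
for n,m in(("or",(H>5)&(H<16)&(S>170)),("gr",(H>50)&(H<80)&(S>150))):
    for k in big(m,(300,160,352,215))[:2]:
        u=k[:,0].mean(0);print(n,u,ray(c,*u,.085).round(3))
for n,u in(("jar",(330,337,.06)),("bottle",(327,167,.13)),("clutter cup",(522,138,0.0)),("box",(700,365,.05))):print(n,ray(c,u[0]*.64,u[1]*.64,u[2]).round(3))
x=im[120:260,260:385];cv2.imwrite("pics/crop.png",cv2.resize(x,None,fx=4.5,fy=4,interpolation=2))
E
```

```text
handle ((513.9424438476562, -226.29986572265625), (14.8074312210083, 64.39666748046875), 72.46576690673828)
tub ((611.95263671875, 182.81419372558594), (174.55780029296875, 218.331787109375), 12.328553199768066)
platform part ((638.4882202148438, -202.71047973632812), (82.51077270507812, 166.68942260742188), 78.02823638916016)
scoop floor ((619.480712890625, -268.0343322753906), (104.03898620605469, 151.91761779785156), 71.35635375976562)
or [334.67741935 207.64516129] [ 0.56  -0.264  0.085]
or [318.5        195.93333333] [ 0.586 -0.232  0.085]
gr [321.         172.03846154] [ 0.637 -0.24   0.085]
gr [344.         181.34615385] [ 0.615 -0.288  0.085]
jar [ 0.552 -0.004  0.06 ]
bottle [ 0.77  -0.009  0.13 ]
clutter cup [ 0.861 -0.3    0.   ]
box [ 0.501 -0.514  0.05 ]
```

View pics/crop.png

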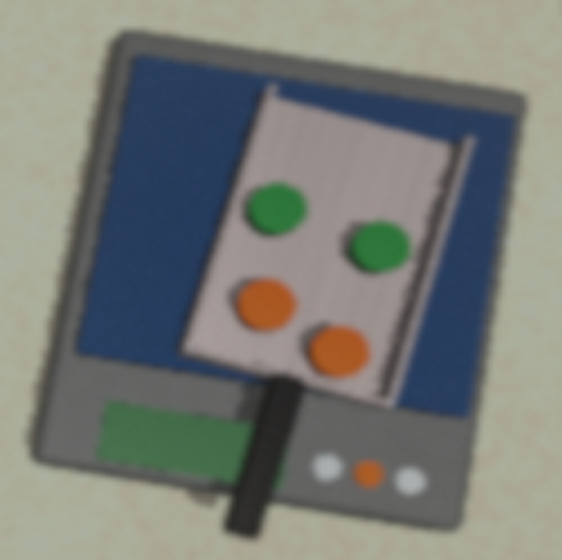

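The crop confirms two green and two orange stoppers standing on the scoop, with the handle at the lower end. The drive has no tilt command, so I will first test with an empty gripper what the arm does at its inner reach limit.

Call:
{"api": "drive_tool", "payload": {
  "commands": [
    [-1,[0,-0.04,0],0],
    [-1,[0,-0.04,0],0],
    [-1,[0,-0.04,0],0],
    [-1,[0,-0.04,0],0],
    [-1,[0,-0.04,0],0]
  ]
}}

```text
clock: 0.52
position: [0.1242, -0.3515, 0.1929]
tool_rot: [-3.095, -0.53, -0.0]
wrist_force: [-1.0, 1.1, 0.9]
width: 1.0
grasp_force: 0.0
```

Call:
{"api": "drive_tool", "payload": {
  "commands": [
    [-1,[0,-0.04,0],0],
    [-1,[0,-0.04,0],0],
    [-1,[0,-0.04,0],0],
    [-1,[0,-0.04,0],0],
    [-1,[0,-0.04,0],0]
  ]
}}

```text
clock: 0.93
position: [0.0749, -0.2115, 0.1925]
tool_rot: [-3.049, -0.518, 0.005]
wrist_force: [-1.5, -1.0, -1.4]
width: 1.003
grasp_force: 0.0
```

```bash
python3 - <<'E'
from h import *
s=sense();print(s["clock"],s["position"],s["tool_rot"],s["joints"].round(3))
from scipy.spatial.transform import Rotation as R
print(R.from_rotvec(s["tool_rot"]).as_matrix().round(3))
E
```

```text
0.9333 [ 0.07489086 -0.21154524  0.19254846] [-3.04855975 -0.51791912  0.0048191 ] [-1.758 -0.942  2.402 -0.02   1.727 -0.527]
[[ 0.944  0.33  -0.011]
 [ 0.33  -0.943  0.048]
 [ 0.005 -0.049 -0.999]]
```

Call:
{"api": "drive_tool", "payload": {
  "commands": [
    [-1,[0,-0.04,0],0],
    [-1,[0,-0.04,0],0],
    [-1,[0,-0.04,0],0],
    [-1,[0,-0.04,0],0],
    [-1,[0,-0.04,0],0]
  ]
}}

```text
clock: 1.35
position: [0.0602, -0.1733, 0.2219]
tool_rot: [-2.936, -0.502, 0.043]
wrist_force: [0.1, 0.2, -0.3]
width: 0.999
grasp_force: 0.0
```

```bash
cat >> h.py <<'E'
from scipy.spatial.transform import Rotation as Rot
def st():
    s=sense();print(round(s["clock"],2),s["position"].round(4),s["joints"].round(3),s["width"],s["grasp_force"]);print(Rot.from_rotvec(s["tool_rot"]).as_matrix().round(3))
E
python3 -c "
from h import *
st()"
```

```text
1.35 [ 0.0602 -0.1733  0.2219] [-1.758 -0.944  2.354 -0.087  1.873 -0.546] 0.9990193900597736 0.0
[[ 0.943  0.328 -0.056]
 [ 0.333 -0.93   0.155]
 [-0.001 -0.165 -0.986]]
```

Pushing at the inner limit makes the tool tilt, and the tilt stays, which gives me a way to tip. Next I test the outer limit, which should also undo this tilt.

Call:
{"api": "drive_tool", "payload": {
  "commands": [
    [-1,[0,0.041,-0.007],0],
    [-1,[0,0.041,-0.007],0],
    [-1,[0,0.041,-0.007],0],
    [-1,[0,0.041,-0.007],0],
    [-1,[0,0.041,-0.007],0]
  ]
}}

```text
clock: 1.77
position: [0.1266, -0.3614, 0.223]
tool_rot: [-2.937, -0.504, 0.042]
wrist_force: [-1.5, 0.4, 1.4]
width: 1.002
grasp_force: 0.0
```

Call:
{"api": "drive_tool", "payload": {
  "commands": [
    [-1,[0,0.041,-0.007],0],
    [-1,[0,0.041,-0.007],0],
    [-1,[0,0.041,-0.007],0],
    [-1,[0,0.041,-0.007],0],
    [-1,[0,0.041,-0.007],0]
  ]
}}

```text
clock: 2.18
position: [0.1958, -0.5573, 0.2234]
tool_rot: [-2.937, -0.503, 0.042]
wrist_force: [-0.6, -0.9, 0.8]
width: 1.001
grasp_force: 0.0
```

Call:
{"api": "drive_tool", "payload": {
  "commands": [
    [-1,[0,0.041,-0.007],0],
    [-1,[0,0.041,-0.007],0],
    [-1,[0,0.041,-0.007],0],
    [-1,[0,0.041,-0.007],0],
    [-1,[0,0.041,-0.007],0]
  ]
}}

```text
clock: 2.6
position: [0.2583, -0.7352, 0.2247]
tool_rot: [-2.937, -0.503, 0.041]
wrist_force: [0.1, -1.7, -0.7]
width: 0.997
grasp_force: 0.0
```

```bash
python3 -c "
from h import *
st()"
```

```text
2.6 [ 0.2583 -0.7352  0.2247] [-1.377  0.917  0.504 -0.025  1.883 -0.151] 0.9967305522961788 0.0
[[ 0.943  0.328 -0.054]
 [ 0.333 -0.93   0.154]
 [-0.    -0.163 -0.987]]
```

Call:
{"api": "drive_tool", "payload": {
  "commands": [
    [-1,[0,0.041,-0.007],0],
    [-1,[0,0.041,-0.007],0],
    [-1,[0,0.041,-0.007],0],
    [-1,[0,0.041,-0.007],0],
    [-1,[0,0.041,-0.007],0]
  ]
}}

```text
clock: 3.02
position: [0.2818, -0.802, 0.1929]
tool_rot: [-3.026, -0.518, 0.018]
wrist_force: [0.7, -0.7, 0.9]
width: 1.0
grasp_force: 0.0
```

```bash
python3 -c "
from h import *
st()"
```

```text
3.02 [ 0.2818 -0.802   0.1929] [-1.371  1.145  0.186 -0.01   1.884 -0.142] 0.9997857140862318 0.0
[[ 0.943  0.332 -0.024]
 [ 0.333 -0.941  0.069]
 [ 0.    -0.073 -0.997]]
```

Call:
{"api": "drive_tool", "payload": {
  "commands": [
    [-1,[0,0.04,-0.01],0],
    [-1,[0,0.04,-0.01],0],
    [-1,[0,0.02,0],0]
  ]
}}

```text
clock: 3.27
position: [0.2899, -0.8251, 0.1901]
tool_rot: [-3.093, -0.53, 0.002]
wrist_force: [-0.0, -0.3, 0.1]
width: 1.002
grasp_force: 0.0
```

```bash
python3 -c "
from h import *
st()"
```

```text
3.27 [ 0.2899 -0.8251  0.1901] [-1.370e+00  1.148e+00  1.830e-01 -1.000e-03  1.813e+00 -1.390e-01] 1.0019830504201623 0.0
[[ 0.943  0.333 -0.002]
 [ 0.333 -0.943  0.003]
 [-0.    -0.003 -1.   ]]
```

The tilt accumulates, persists and reverses cleanly.

Plan:
1. Tilt the tool about 25° outward along the scoop's azimuth.
2. Grip the handle in that pose with the scoop level.
3. Over the tub, half-turn about the tilted tool axis, which tips the scoop by about 50°.
4. Untwist to make it level again.

Moving to the outer limit at azimuth -18°.

Call:
{"api": "drive_tool", "payload": {
  "commands": [
    [-1,[0.033,-0.018,-0.005],0],
    [-1,[0.033,-0.018,-0.005],0],
    [-1,[0.033,-0.018,-0.005],0],
    [-1,[0.033,-0.018,-0.005],0],
    [-1,[0.033,-0.018,-0.005],0]
  ]
}}

```text
clock: 3.68
position: [0.4152, -0.6846, 0.2154]
tool_rot: [-3.091, -0.529, 0.001]
wrist_force: [0.6, -0.3, 0.3]
width: 1.001
grasp_force: 0.0
```

Call:
{"api": "drive_tool", "payload": {
  "commands": [
    [-1,[0.033,-0.018,-0.005],0],
    [-1,[0.033,-0.018,-0.005],0],
    [-1,[0.033,-0.018,-0.005],0],
    [-1,[0.033,-0.018,-0.005],0],
    [-1,[0.033,-0.018,-0.005],0]
  ]
}}

```text
clock: 4.1
position: [0.541, -0.5449, 0.2411]
tool_rot: [-3.091, -0.529, 0.001]
wrist_force: [-0.3, -0.5, -0.1]
width: 1.0
grasp_force: 0.0
```

Call:
{"api": "drive_tool", "payload": {
  "commands": [
    [-1,[0.033,-0.018,0],0],
    [-1,[0.033,-0.018,0],0],
    [-1,[0.033,-0.018,0],0],
    [-1,[0.033,-0.018,0],0],
    [-1,[0.033,-0.018,0],0]
  ]
}}

```text
clock: 4.52
position: [0.6667, -0.405, 0.2414]
tool_rot: [-3.091, -0.529, 0.001]
wrist_force: [0.6, -0.4, -0.4]
width: 1.001
grasp_force: 0.0
```

Call:
{"api": "drive_tool", "payload": {
  "commands": [
    [-1,[0.033,-0.018,0],0],
    [-1,[0.033,-0.018,0],0],
    [-1,[0.033,-0.018,0],0],
    [-1,[0.0,0,0],0.109],
    [-1,[0,0,0],0.109]
  ]
}}

```text
clock: 4.93
position: [0.7427, -0.3195, 0.2408]
tool_rot: [-3.13, -0.188, 0.002]
wrist_force: [0.4, -0.9, -0.1]
width: 1.001
grasp_force: 0.0
```

Call:
{"api": "drive_tool", "payload": {
  "commands": [
    [-1,[0,0,0],0.109],
    [-1,[0,0,0],0.109],
    [-1,[0.0,0,0],0.109],
    [-1,[0,0,0],0.109]
  ]
}}

```text
clock: 5.27
position: [0.7411, -0.3225, 0.2414]
tool_rot: [-3.096, 0.5, 0.004]
wrist_force: [0.1, -0.4, -0.2]
width: 0.997
grasp_force: 0.0
```

```bash
python3 - <<'E'
from h import *
st()
f=np.load("c0.npz");c={"mtx":f["tm"],"view":f["tv"]}
P=[ray(c,260+x/4.5,120+y/4,.065)[:2] for x,y in((130,55),(78,352),(470,415),(522,115))]
P=np.array(P);print("platform",P.round(3),P.mean(0))
# scoop edges on floor plane / handle
for n,x,y,z in(("frontL",268,92,.068),("frontR",462,140,.068),("rearL",183,352,.068),("rearR",392,405,.068),("hEnd",242,532,.099),("hFront",283,378,.099)):print(n,ray(c,260+x/4.5,120+y/4,z).round(3))
E
```

```text
5.27 [ 0.7411 -0.3225  0.2414] [-0.561  0.811  0.629  0.004  1.706  1.33 ] 0.9966595222524173 0.0
[[ 0.949 -0.315 -0.002]
 [-0.315 -0.949  0.005]
 [-0.003 -0.005 -1.   ]]
platform [[ 0.728 -0.177]
 [ 0.564 -0.146]
 [ 0.526 -0.33 ]
 [ 0.69  -0.368]] [ 0.62716888 -0.25542099]
frontL [ 0.705 -0.244  0.068]
frontR [ 0.676 -0.337  0.068]
rearL [ 0.563 -0.196  0.068]
rearR [ 0.532 -0.293  0.068]
hEnd [ 0.469 -0.214  0.099]
hFront [ 0.546 -0.236  0.099]
```

Call:
{"api": "drive_tool", "payload": {
  "commands": [
    [-1,[0.0,-0.037,-0.01],0],
    [-1,[0,-0.037,-0.01],0],
    [-1,[0.04,0,0],0],
    [-1,[0.04,0,0],0],
    [-1,[0.04,0,0],0]
  ]
}}

```text
clock: 5.68
position: [0.8224, -0.2703, 0.2478]
tool_rot: [-3.101, 0.491, -0.035]
wrist_force: [-5.1, 1.2, 15.0]
width: 1.002
grasp_force: 0.0
```

Call:
{"api": "drive_tool", "payload": {
  "commands": [
    [-1,[0.04,0,0],0],
    [-1,[0.04,0,0],0],
    [-1,[0.04,0,0],0],
    [-1,[0.04,0,0],0],
    [-1,[0.04,0,0],0]
  ]
}}

```text
clock: 6.1
position: [0.8744, -0.2877, 0.2175]
tool_rot: [3.075, -0.489, 0.234]
wrist_force: [-0.1, -1.1, -0.8]
width: 1.001
grasp_force: 0.0
```

```bash
python3 -c "
from h import *
st()"
```

```text
6.1 [ 0.8744 -0.2877  0.2175] [-0.458  1.121  0.184  0.026  1.688  1.433] 1.0008122253983074 0.0
[[ 0.94  -0.31   0.144]
 [-0.307 -0.951 -0.042]
 [ 0.15  -0.004 -0.989]]
```

Call:
{"api": "drive_tool", "payload": {
  "commands": [
    [-1,[0.041,0,-0.005],0],
    [-1,[0.041,0,-0.005],0],
    [-1,[0.041,0,-0.005],0],
    [-1,[0.041,0,-0.005],0],
    [-1,[0.041,0,-0.005],0]
  ]
}}

```text
clock: 6.52
position: [0.9144, -0.3005, 0.2374]
tool_rot: [3.032, -0.482, 0.437]
wrist_force: [-0.2, 0.3, -0.5]
width: 1.002
grasp_force: 0.0
```

Call:
{"api": "drive_tool", "payload": {
  "commands": [
    [-1,[0.041,0,-0.005],0],
    [-1,[0.041,0,-0.005],0],
    [-1,[0.041,0,-0.005],0],
    [-1,[0.041,0,-0.005],0],
    [-1,[0.041,0,-0.005],0]
  ]
}}

```text
clock: 6.93
position: [0.9466, -0.3111, 0.2801]
tool_rot: [2.976, -0.474, 0.633]
wrist_force: [-0.3, 0.5, -0.0]
width: 0.998
grasp_force: 0.0
```

```bash
python3 -c "
from h import *
st()"
```

```text
6.93 [ 0.9466 -0.3111  0.2801] [-0.46   1.077  0.184  0.062  1.466  1.434] 0.9976850089120781 0.0
[[ 0.868 -0.31   0.387]
 [-0.285 -0.951 -0.123]
 [ 0.406 -0.004 -0.914]]
```

Call:
{"api": "drive_tool", "payload": {
  "commands": [
    [-1,[-0.037,0.0043,-0.007],0],
    [-1,[-0.037,0.0043,-0.007],0],
    [-1,[-0.037,0.0043,-0.007],0],
    [-1,[-0.037,0.0043,-0.007],0],
    [-1,[-0.037,0.0043,-0.007],0]
  ]
}}

```text
clock: 7.35
position: [0.8099, -0.2852, 0.2497]
tool_rot: [2.976, -0.473, 0.633]
wrist_force: [0.8, -0.7, 0.9]
width: 0.999
grasp_force: 0.0
```

Call:
{"api": "drive_tool", "payload": {
  "commands": [
    [-1,[-0.037,0.0043,-0.007],0],
    [-1,[-0.037,0.0043,-0.007],0],
    [-1,[-0.037,0.0043,-0.007],0],
    [-1,[-0.037,0.0043,-0.007],0],
    [-1,[-0.037,0.0043,-0.007],0]
  ]
}}

```text
clock: 7.77
position: [0.6287, -0.2488, 0.2067]
tool_rot: [2.976, -0.473, 0.632]
wrist_force: [0.1, -0.8, 1.0]
width: 0.999
grasp_force: 0.0
```

Call:
{"api": "drive_tool", "payload": {
  "commands": [
    [-1,[-0.037,0.0043,-0.007],0],
    [-1,[-0.037,0.0043,-0.007],0],
    [-1,[-0.037,0.0043,-0.007],0],
    [-1,[0,0,0],0],
    [-1,[0,0,0],0]
  ]
}}

```text
clock: 8.18
position: [0.5199, -0.2266, 0.1797]
tool_rot: [2.978, -0.476, 0.629]
wrist_force: [0.4, -0.4, 0.6]
width: 1.002
grasp_force: 0.0
```

```bash
python3 - <<'E'
from h import *
st()
s=sense();Rt=Rot.from_rotvec(s["tool_rot"]).as_matrix();G=np.array([.504,-.225,.090])
print("delta tool",(Rt.T@(G+.019*Rt[:,2]-s["position"])).round(4))
a=read_camera("wrist");M=a["mtx"];V=a["view"]
im=a["img"].copy()
for p in (G,G+[0.0353,-.0113,0],G-[.0353,-.0113,0]):
    q=M@(V[:3,:3]@p+V[:3,3]);cv2.circle(im,tuple(int(k) for k in q[:2]/q[2]),3,(255,0,255),-1)
cv2.imwrite("pics/wrist1.png",im)
E
```

```text
8.18 [ 0.5199 -0.2266  0.1797] [-0.727 -0.197  2.035  0.207  0.931  1.068] 1.0024602752036247 0.0
[[ 0.869 -0.311  0.385]
 [-0.286 -0.95  -0.122]
 [ 0.404 -0.004 -0.915]]
delta tool [-0.0505  0.0038  0.0947]
```

View pics/wrist1.png

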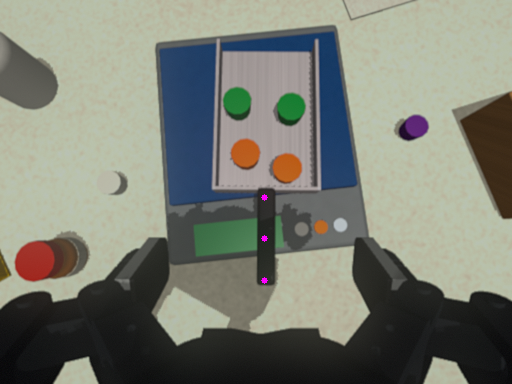

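The picture shows all four stoppers on the scoop. My projected grip point (264,239) and handle ends lie on the black bar, so I descend and grip.

Call:
{"api": "drive_tool", "payload": {
  "commands": [
    [-1,[-0.025,0.002,0],0],
    [-1,[-0.0255,0.002,0],0],
    [-1,[0,0,0.02],0],
    [-1,[0,0,0.025],0],
    [-1,[0,0,0.02],0]
  ]
}}

```text
clock: 8.65
position: [0.504, -0.2265, 0.1023]
tool_rot: [2.974, -0.473, 0.636]
wrist_force: [-0.4, -0.1, 0.3]
width: 1.0
grasp_force: 0.0
```

Call:
{"api": "drive_tool", "payload": {
  "commands": [
    [-1,[0,0,0.015],0],
    [-1,[0,0,0.01],0],
    [-1,[0,0,0.005],0],
    [-1,[0,0,0],0],
    [0.2,[0,0,0],0]
  ]
}}

```text
clock: 9.07
position: [0.5142, -0.229, 0.0743]
tool_rot: [2.977, -0.473, 0.631]
wrist_force: [-0.2, -0.4, 0.1]
width: 0.881
grasp_force: 0.0
```

Call:
{"api": "drive_tool", "payload": {
  "commands": [
    [0.4,[0,0,0],0],
    [0.5,[0,0,0],0],
    [0.6,[0,0,0],0],
    [0.8,[0,0,0],0],
    [1,[0,0,0],0]
  ]
}}

```text
clock: 9.48
position: [0.513, -0.2283, 0.0734]
tool_rot: [2.978, -0.474, 0.63]
wrist_force: [0.6, 0.3, -0.2]
width: 0.141
grasp_force: 0.0
```

Call:
{"api": "drive_tool", "payload": {
  "commands": [
    [1,[0,0,0],0],
    [1,[0,0,0],0],
    [1,[0,0,0],0],
    [1,[0,0,0],0]
  ]
}}

```text
clock: 9.82
position: [0.5129, -0.2282, 0.073]
tool_rot: [2.978, -0.474, 0.629]
wrist_force: [-0.1, -0.6, 0.1]
width: 0.004
grasp_force: 0.0
```

```bash
python3 - <<'E'
from h import *
st()
a=read_camera("wrist");cv2.imwrite("pics/wrist2.png",a["img"])
E
```

```text
9.82 [ 0.5129 -0.2282  0.073 ] [-0.742 -0.057  2.141  0.269  0.695  0.969] 0.003919679807906166 0.0
[[ 0.869 -0.31   0.385]
 [-0.285 -0.951 -0.122]
 [ 0.404 -0.004 -0.915]]
```

View pics/wrist2.png

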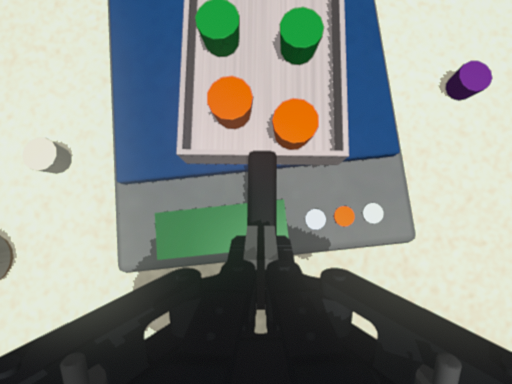

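```bash
python3 - <<'E'
from h import *
s=sense();Rt=Rot.from_rotvec(s["tool_rot"]).as_matrix();a=read_camera("wrist");M=a["mtx"];V=a["view"]
def pr(p):
    q=M@(V[:3,:3]@p+V[:3,3]);return (q[:2]/q[2]).round(0)
G=np.array([.504,-.225,.090])
for n,p in(("G",G),("Gtop",G+[0,0,.009]),("rear end",G-[.0353,-.0113,0]),("front",G+[.0447,-.0143,0]),("tcp",s["position"]),("grasp",s["position"]-.019*Rt[:,2])):print(n,p,pr(p))
b=read_camera("side");q=b["mtx"]@(b["view"][:3,:3]@G+b["view"][:3,3]);u,v=(q[:2]/q[2]).astype(int);print(u,v)
cv2.imwrite("pics/side2.png",cv2.resize(b["img"][max(0,v-60):v+60,u-75:u+75],None,fx=5,fy=5,interpolation=2))
E
```

```text
G [ 0.504 -0.225  0.09 ] [259. 231.]
Gtop [ 0.504 -0.225  0.099] [259. 231.]
rear end [ 0.4687 -0.2137  0.09  ] [260. 300.]
front [ 0.5487 -0.2393  0.09  ] [259. 151.]
tcp [ 0.51293797 -0.22815043  0.07302584] [260. 216.]
grasp [ 0.50562228 -0.22583893  0.09040795] [260. 228.]
333 181
```

View pics/side2.png

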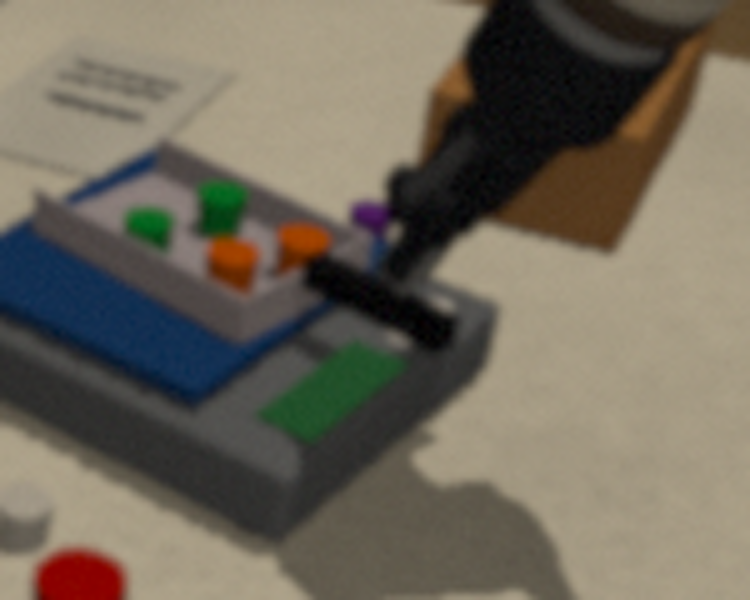

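```bash
python3 - <<'E'
from h import *
s=sense();Rt=Rot.from_rotvec(s["tool_rot"]).as_matrix();b=read_camera("side");w=read_camera("wrist")
def pr(c,p):
    q=c["mtx"]@(c["view"][:3,:3]@p+c["view"][:3,3]);return (q[:2]/q[2])
crop=lambda p:((pr(b,p)-[258,121])*5).round(0)
G=np.array([.504,-.225,.090]);e=np.array([.953,-.303,0]);T=s["position"]
for n,p in(("tcp",T),("tcp-20",T-.02*Rt[:,2]),("tcp-30",T-.03*Rt[:,2]),("tcp-60",T-.06*Rt[:,2]),("hRearTop",G-.037*e+[0,0,.009]),("hFrontTop",G+.047*e+[0,0,.009]),("hRearBot",G-.037*e-[0,0,.009])):print(n,crop(p),pr(w,p).round(0))
print("wristcam at",(-w["view"][:3,:3].T@w["view"][:3,3]-T)@Rt)
im=w["img"]
x=im[130:330,190:330];cv2.imwrite("pics/w3.png",cv2.resize(np.clip(x.astype(float)*2.5,0,255).astype(np.uint8),None,fx=4,fy=3,interpolation=2))
E
```

```text
tcp [358. 324.] [260. 216.]
tcp-20 [377. 299.] [260. 229.]
tcp-30 [386. 286.] [260. 236.]
tcp-60 [416. 247.] [260. 265.]
hRearTop [445. 318.] [260. 303.]
hFrontTop [304. 250.] [259. 146.]
hRearBot [439. 350.] [260. 296.]
wristcam at [ 0.06929722  0.00034065 -0.18119047]
```

View pics/w3.png

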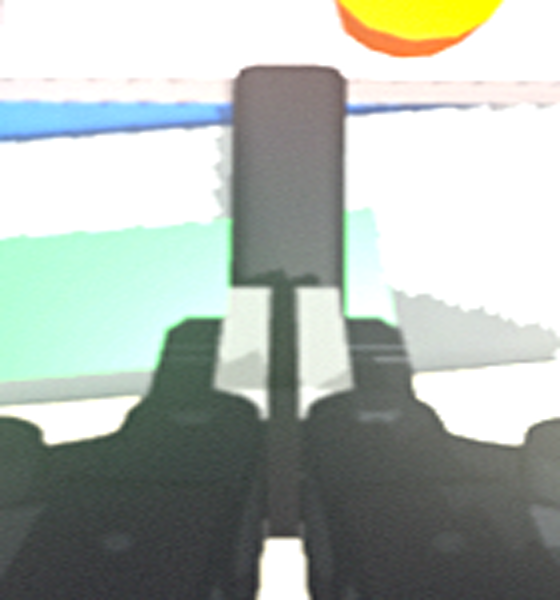

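The enlarged crop shows the light pads (crop 215-350, 285-390) closed on top of the handle rather than beside it. I triangulate the fingertip from both views to find how far short I am.

```bash
python3 - <<'E'
from h import *
s=sense();Rt=Rot.from_rotvec(s["tool_rot"]).as_matrix();b=read_camera("side");w=read_camera("wrist");T=s["position"]
Pm=lambda c:c["mtx"]@c["view"][:3]
def tri(a,bb):
    X=cv2.triangulatePoints(Pm(w),Pm(b),np.array(a,float).reshape(2,1),np.array(bb,float).reshape(2,1))[:,0];X=X[:3]/X[3]
    q=Pm(b)@np.r_[X,1];return X.round(4),((X-T)@Rt).round(4),(q[:2]/q[2]-bb).round(1)
for v in(225,):print("tip",tri((260,v),(258+390/5,121+278/5)))
print("handle rear top?",tri((260,303),(258+447/5,121+322/5)),"front top",tri((259,147),(258+312/5,121+258/5)))
# handle height from side: top0 handle + side0
f=np.load("c0.npz");c={"mtx":f["tm"],"view":f["tv"]};
for a,bb in(((260+242/4.5,120+532/4),(258+450/5,121+335/5)),((260+283/4.5,120+378/4),(258+310/5,121+262/5))):
    X=cv2.triangulatePoints(c["mtx"]@c["view"][:3],Pm(b),np.array(a).reshape(2,1),np.array(bb).reshape(2,1))[:,0];print("handle",X[:3]/X[3])
E
```

```text
tip (array([ 0.5036, -0.2272,  0.1037]), array([ 0.004 ,  0.0019, -0.0318]), array([-1.1, -0.2]))
handle rear top? (array([ 0.468 , -0.214 ,  0.0969]), array([-0.0335,  0.0003, -0.0409]), array([-0.2,  0. ])) front top (array([ 0.5464, -0.2398,  0.0958]), array([ 0.0416,  0.0007, -0.0066]), array([-0.8, -0.4]))
handle [ 0.46703834 -0.21558818  0.08920634]
handle [ 0.54513281 -0.23738051  0.09423408]
```

The tips are about 30 mm short of the reported TCP, just above the handle top. I open, go 30 mm deeper along the tool axis while watching the force, and close again.

Call:
{"api": "drive_tool", "payload": {
  "commands": [
    [-0.3,[0,0,0],0],
    [-0.3,[0,0,0],0],
    [-0.3,[0,0,0],0],
    [-0.3,[0,0,0],0],
    [-0.3,[0,0,0],0]
  ]
}}

```text
clock: 10.58
position: [0.5129, -0.2282, 0.073]
tool_rot: [2.978, -0.474, 0.629]
wrist_force: [-0.0, -0.7, 0.3]
width: 0.651
grasp_force: 0.0
```

Call:
{"api": "drive_tool", "payload": {
  "commands": [
    [-0.3,[0,0,0.007],0],
    [-0.3,[0,0,0.007],0],
    [-0.3,[0,0,0.006],0],
    [-0.3,[0,0,0],0]
  ]
}}

```text
clock: 10.92
position: [0.52, -0.2299, 0.0527]
tool_rot: [2.981, -0.474, 0.625]
wrist_force: [-0.3, 0.7, -0.3]
width: 0.651
grasp_force: 0.0
```

Call:
{"api": "drive_tool", "payload": {
  "commands": [
    [-0.3,[0,0,0.005],0],
    [-0.3,[0,0,0.005],0],
    [-0.3,[0,0,0],0]
  ]
}}

```text
clock: 11.17
position: [0.5243, -0.2315, 0.0445]
tool_rot: [2.979, -0.474, 0.627]
wrist_force: [-0.6, -0.6, -0.9]
width: 0.651
grasp_force: 0.0
```

Call:
{"api": "drive_tool", "payload": {
  "commands": [
    [0.3,[0,0,0],0],
    [0.6,[0,0,0],0],
    [1,[0,0,0],0],
    [1,[0,0,0],0],
    [1,[0,0,0],0]
  ]
}}

```text
clock: 11.58
position: [0.5248, -0.2321, 0.0461]
tool_rot: [2.977, -0.473, 0.63]
wrist_force: [-0.3, 0.5, 1.0]
width: 0.172
grasp_force: 61.0
```

Call:
{"api": "drive_tool", "payload": {
  "commands": [
    [1,[0,0,0],0],
    [1,[0,0,0],0],
    [1,[0,0,0],0]
  ]
}}

```text
clock: 11.83
position: [0.5248, -0.2321, 0.0461]
tool_rot: [2.978, -0.473, 0.63]
wrist_force: [-1.1, 0.7, 3.7]
width: 0.173
grasp_force: 61.3
```

Gripped: opening 14.7 mm, grip 61 N. Lifting gently straight up.

Call:
{"api": "drive_tool", "payload": {
  "commands": [
    [1,[0.0012,0,-0.0027],0],
    [1,[0.002,0,-0.0046],0],
    [1,[0.004,0,-0.009],0],
    [1,[0.004,0,-0.009],0],
    [1,[0.004,0,-0.009],0]
  ]
}}

```text
clock: 12.25
position: [0.5245, -0.232, 0.0842]
tool_rot: [2.978, -0.474, 0.629]
wrist_force: [-0.0, 0.1, -2.1]
width: 0.173
grasp_force: 60.7
```

Call:
{"api": "drive_tool", "payload": {
  "commands": [
    [1,[0.004,0,-0.009],0],
    [1,[0.004,0,-0.009],0],
    [1,[0.003,0,-0.006],0],
    [1,[0.001,0,-0.003],0],
    [1,[0,0,0],0]
  ]
}}

```text
clock: 12.67
position: [0.5251, -0.2326, 0.114]
tool_rot: [2.977, -0.473, 0.631]
wrist_force: [-0.0, -0.6, -1.9]
width: 0.173
grasp_force: 60.7
```

```bash
python3 - <<'E'
from h import *
st()
a=read_camera("wrist");b=read_camera("side");np.savez("lift.npz",w=a["img"],s=b["img"])
x=b["img"][100:220,220:390]
cv2.imwrite("pics/lift.png",np.hstack([cv2.resize(a["img"],(400,300)),cv2.resize(x,(400,300),interpolation=2)]))
E
```

```text
12.67 [ 0.5251 -0.2326  0.114 ] [-0.73  -0.091  2.081  0.238  0.782  1.018] 0.17261653838210006 60.67595601081848
[[ 0.869 -0.31   0.386]
 [-0.284 -0.951 -0.123]
 [ 0.405 -0.003 -0.914]]
```

View pics/lift.png

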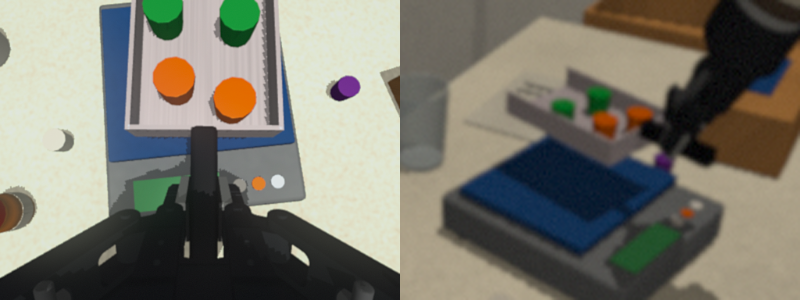

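The scoop is lifted and level with all four stoppers on it; in the picture it is clear of the platform. Now I compute the tub path that keeps the lip over the tub as the twist tips it.

```bash
cat > plan.py <<'E'
from h import *
s=sense();Rt=Rot.from_rotvec(s["tool_rot"]).as_matrix();z=Rt[:,2];k=.049
G0=s["position"]-k*z;print("G0",G0.round(3))
yaw=-17.7/57.3;e=np.array([np.cos(yaw),np.sin(yaw),0]);L0=.197*e+[0,0,-.022]
def lip(phi):return Rot.from_rotvec(z*-phi).apply(L0)
def slope(phi):return 2*np.degrees(np.arcsin(np.sqrt(1-z[2]**2)*np.sin(phi/2)))
tub=np.array([.612,.183])
def Gp(phi,zz=.28):return np.r_[tub-lip(phi)[:2],zz]
def T(d,phi):return (Rot.from_rotvec(z*-phi).as_matrix()@Rt).T@d
E
python3 - <<'E'
from plan import *
for d in(0,60,90,120,150,165,180):
    p=np.radians(d);print(d,slope(p).round(1),lip(p).round(3),Gp(p).round(3))
p1=Gp(.96);print("phase1 tool move",T(p1-G0,0).round(4),p1.round(3))
phi=.96
for i in range(17):
    print(i,T(Gp(phi+.12)-Gp(phi),phi).round(4),round(phi+.12,2),slope(phi+.12).round(0));phi+=.12
E
```

```text
G0 [ 0.505 -0.226  0.157]
0 0.0 [ 0.188 -0.06  -0.022] [0.424 0.243 0.28 ]
60 23.3 [ 0.158  0.105 -0.056] [0.454 0.078 0.28 ]
90 33.1 [ 0.09   0.151 -0.091] [0.522 0.032 0.28 ]
120 40.9 [ 0.009  0.153 -0.125] [0.603 0.03  0.28 ]
150 45.8 [-0.065  0.111 -0.151] [0.677 0.072 0.28 ]
165 47.1 [-0.093  0.076 -0.158] [0.705 0.107 0.28 ]
180 47.6 [-0.111  0.036 -0.16 ] [0.723 0.147 0.28 ]
phase1 tool move [-0.0924 -0.2811 -0.1737] [0.445 0.089 0.28 ]
0 [-0.0003  0.0182  0.0064] 1.08 24.0
1 [-0.0001  0.0179  0.0069] 1.2 26.0
2 [0.0002 0.0176 0.0072] 1.32 29.0
3 [0.0005 0.0173 0.0074] 1.44 31.0
4 [0.0009 0.0172 0.0076] 1.56 33.0
5 [0.0013 0.0172 0.0076] 1.68 35.0
6 [0.0017 0.0172 0.0075] 1.8 37.0
7 [0.0021 0.0174 0.0073] 1.92 39.0
8 [0.0024 0.0176 0.007 ] 2.04 40.0
9 [0.0026 0.0179 0.0066] 2.16 42.0
10 [0.0028 0.0183 0.0061] 2.28 43.0
11 [0.0029 0.0187 0.0055] 2.4 44.0
12 [0.0029 0.0191 0.0048] 2.52 45.0
13 [0.0028 0.0195 0.0041] 2.64 46.0
14 [0.0026 0.0198 0.0033] 2.76 47.0
15 [0.0023 0.0201 0.0024] 2.88 47.0
16 [0.002  0.0203 0.0015] 3.0 47.0
```

Call:
{"api": "drive_tool", "payload": {
  "commands": [
    [1,[-0.002,-0.007,-0.004],0],
    [1,[-0.0045,-0.0135,-0.0083],0],
    [1,[-0.0067,-0.02,-0.0125],0],
    [1,[-0.0074,-0.0225,-0.0139],0],
    [1,[-0.0074,-0.0225,-0.0139],0]
  ]
}}

```text
clock: 13.18
position: [0.5053, -0.1349, 0.1492]
tool_rot: [2.979, -0.476, 0.626]
wrist_force: [0.9, -0.0, -2.8]
width: 0.172
grasp_force: 60.7
```

Call:
{"api": "drive_tool", "payload": {
  "commands": [
    [1,[-0.0074,-0.0225,-0.0139],0],
    [1,[-0.0074,-0.0225,-0.0139],0],
    [1,[-0.0074,-0.0225,-0.0139],0],
    [1,[-0.0074,-0.0225,-0.0139],0],
    [1,[-0.0074,-0.0225,-0.0139],0]
  ]
}}

```text
clock: 13.6
position: [0.4811, -0.0088, 0.1986]
tool_rot: [2.979, -0.475, 0.628]
wrist_force: [-0.1, 0.3, -2.1]
width: 0.171
grasp_force: 60.6
```

Call:
{"api": "drive_tool", "payload": {
  "commands": [
    [1,[-0.0074,-0.0225,-0.0139],0],
    [1,[-0.0074,-0.0225,-0.0139],0],
    [1,[-0.0067,-0.02,-0.0125],0],
    [1,[-0.0037,-0.0112,-0.007],0],
    [1,[-0.002,-0.007,-0.004],0]
  ]
}}

```text
clock: 14.02
position: [0.4639, 0.0849, 0.2355]
tool_rot: [2.98, -0.471, 0.63]
wrist_force: [-1.3, -0.9, -1.9]
width: 0.174
grasp_force: 60.6
```

Call:
{"api": "drive_tool", "payload": {
  "commands": [
    [1,[0,0,0],0],
    [1,[0,0,0],-0.04],
    [1,[0,0,0],-0.08],
    [1,[0,0,0],-0.1],
    [1,[0,0,0],-0.1]
  ]
}}

```text
clock: 14.43
position: [0.464, 0.0823, 0.2341]
tool_rot: [2.957, 0.013, 0.591]
wrist_force: [-0.7, -0.5, -1.6]
width: 0.169
grasp_force: 60.6
```

Call:
{"api": "drive_tool", "payload": {
  "commands": [
    [1,[0,0,0],-0.1],
    [1,[0,0,0],-0.1],
    [1,[0,0,0],-0.1],
    [1,[0,0,0],-0.08],
    [1,[0,0,0],-0.04]
  ]
}}

```text
clock: 14.85
position: [0.464, 0.0821, 0.234]
tool_rot: [2.823, 0.613, 0.526]
wrist_force: [-0.4, -0.6, -3.1]
width: 0.176
grasp_force: 60.6
```

```bash
python3 - <<'E'
from h import *
st()
s=sense();Rt=Rot.from_rotvec(s["tool_rot"]).as_matrix();print("G",(s["position"]-.049*Rt[:,2]).round(3),s["wrist_force"])
a=read_camera("top");hsv=cv2.cvtColor(a["img"],cv2.COLOR_BGR2HSV)[:,:380]
for n,l,h in(("or",(5,170,60),(16,255,255)),("gr",(50,150,30),(80,255,255))):
    print(n,[tuple(x[2:])for x in [(0,0,int(st_[4]),c.round(0).tolist()) for st_,c in zip(*cv2.connectedComponentsWithStats(cv2.inRange(hsv,l,h))[2:])] if 10<x[2]<3000])
E
```

```text
14.85 [0.464  0.0821 0.234 ] [ 0.012 -0.483  2.139 -0.143  1.095  1.196] 0.17582392800628174 60.63246130943298
[[ 0.85   0.361  0.383]
 [ 0.434 -0.893 -0.122]
 [ 0.298  0.27  -0.916]]
G [0.445 0.088 0.279] [-0.36104106 -0.59303833 -3.07369207]
or [(2323, [65.0, 88.0]), (522, [124.0, 234.0]), (16, [342.0, 238.0])]
gr [(210, [127.0, 198.0]), (227, [100.0, 208.0])]
```

Call:
{"api": "drive_tool", "payload": {
  "commands": [
    [1,[0,0.002,0.001],-0.08],
    [1,[0,0.008,0.003],-0.12],
    [1,[0,0.0182,0.0064],-0.12],
    [1,[0,0.018,0.0068],-0.12],
    [1,[0.0002,0.0176,0.0072],-0.12]
  ]
}}

```text
clock: 15.32
position: [0.5107, 0.0318, 0.2338]
tool_rot: [2.477, 1.336, 0.412]
wrist_force: [0.2, 0.2, -0.8]
width: 0.175
grasp_force: 60.6
```

Call:
{"api": "drive_tool", "payload": {
  "commands": [
    [1,[0.0005,0.0173,0.0074],-0.12],
    [1,[0.0009,0.0172,0.0076],-0.12],
    [1,[0.0013,0.0172,0.0076],-0.12],
    [1,[0.0017,0.0172,0.0075],-0.12],
    [1,[0.002,0.0174,0.0073],-0.12]
  ]
}}

```text
clock: 15.73
position: [0.6004, 0.0065, 0.2336]
tool_rot: [1.935, 1.968, 0.262]
wrist_force: [-0.6, -0.1, -1.5]
width: 0.17
grasp_force: 60.6
```

Call:
{"api": "drive_tool", "payload": {
  "commands": [
    [1,[0.0024,0.0176,0.007],-0.12],
    [1,[0.0026,0.0179,0.0066],-0.12],
    [1,[0.0028,0.0183,0.006],-0.12],
    [1,[0.0029,0.0187,0.0055],-0.12],
    [1,[0.0029,0.019,0.0048],-0.12]
  ]
}}

```text
clock: 16.15
position: [0.6903, 0.0412, 0.2341]
tool_rot: [1.253, 2.426, 0.096]
wrist_force: [-0.1, 0.3, -1.8]
width: 0.175
grasp_force: 60.6
```

Call:
{"api": "drive_tool", "payload": {
  "commands": [
    [1,[0.0028,0.0195,0.004],-0.12],
    [1,[0.0026,0.0198,0.0033],-0.12],
    [1,[0,0,0],0],
    [1,[0,0,0],0],
    [1,[0,0,0],0]
  ]
}}

```text
clock: 16.57
position: [0.7177, 0.0695, 0.2346]
tool_rot: [0.96, 2.553, 0.03]
wrist_force: [0.2, -0.2, -1.2]
width: 0.174
grasp_force: 60.7
```

```bash
python3 - <<'E'
from h import *
st()
s=sense();Rt=Rot.from_rotvec(s["tool_rot"]).as_matrix();print("G",(s["position"]-.049*Rt[:,2]).round(3),s["wrist_force"])
a=read_camera("top");b=read_camera("side")
cv2.imwrite("pics/tip.png",np.hstack([cv2.resize(a["img"][100:270,30:256],(400,300),interpolation=2),cv2.resize(b["img"][130:384,80:400],(400,300))]))
E
```

```text
16.57 [0.7177 0.0695 0.2346] [-0.015  0.206  1.519 -0.137  1.021 -0.818] 0.1742620324393143 60.67699313163757
[[-0.678  0.627  0.384]
 [ 0.635  0.762 -0.122]
 [-0.369  0.161 -0.915]]
G [0.699 0.076 0.279] [ 0.15549802 -0.2003809  -1.23148278]
```

View pics/tip.png

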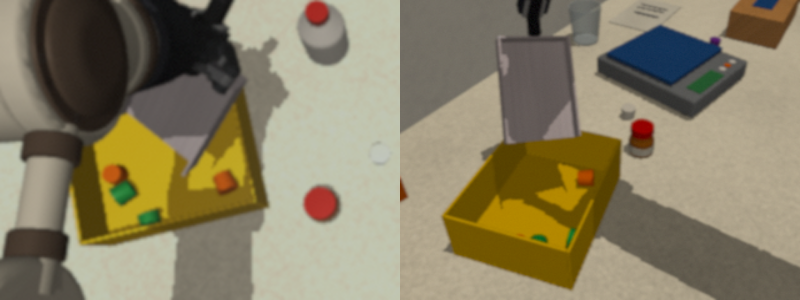

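All four stoppers are in the tub: orange at (115,173) and (225,182), green at (123,193) and (148,217) in the left half. Untwisting in place levels the scoop, well above everything around it.

Call:
{"api": "drive_tool", "payload": {
  "commands": [
    [1,[0,0,0],0.05],
    [1,[0,0,0],0.09],
    [1,[0,0,0],0.12],
    [1,[0,0,0],0.12],
    [1,[0,0,0],0.12]
  ]
}}

```text
clock: 17.08
position: [0.7178, 0.0694, 0.2355]
tool_rot: [1.575, 2.242, 0.174]
wrist_force: [0.1, 0.0, -1.8]
width: 0.171
grasp_force: 60.6
```

Call:
{"api": "drive_tool", "payload": {
  "commands": [
    [1,[0,0,0],0.12],
    [1,[0,0,0],0.12],
    [1,[0,0,0],0.12],
    [1,[0,0,0],0.12],
    [1,[0,0,0],0.12]
  ]
}}

```text
clock: 17.5
position: [0.7178, 0.0694, 0.2355]
tool_rot: [2.199, 1.701, 0.334]
wrist_force: [0.8, -0.4, -1.4]
width: 0.174
grasp_force: 60.6
```

Call:
{"api": "drive_tool", "payload": {
  "commands": [
    [1,[0,0,0],0.12],
    [1,[0,0,0],0.12],
    [1,[0,0,0],0.12],
    [1,[0,0,0],0.12],
    [1,[0,0,0],0.12]
  ]
}}

```text
clock: 17.92
position: [0.7177, 0.0694, 0.2354]
tool_rot: [2.666, 0.998, 0.472]
wrist_force: [0.1, -0.7, -1.0]
width: 0.174
grasp_force: 60.6
```

Call:
{"api": "drive_tool", "payload": {
  "commands": [
    [1,[0,0,0],0.12],
    [1,[0,0,0],0.12],
    [1,[0,0,0],0.12],
    [1,[0,0,0],0.12],
    [1,[0,0,0],0.12]
  ]
}}

```text
clock: 18.33
position: [0.7177, 0.0694, 0.2354]
tool_rot: [2.933, 0.171, 0.578]
wrist_force: [-1.2, 0.9, -1.6]
width: 0.171
grasp_force: 60.6
```

Call:
{"api": "drive_tool", "payload": {
  "commands": [
    [1,[0,0,0],0.12],
    [1,[0,0,0],0.12],
    [1,[0,0,0],0.12],
    [1,[0,0,0],0.06],
    [1,[0,0,0],0.02]
  ]
}}

```text
clock: 18.75
position: [0.7178, 0.0695, 0.2354]
tool_rot: [2.978, -0.48, 0.629]
wrist_force: [-0.1, 0.2, -1.1]
width: 0.173
grasp_force: 60.7
```

```bash
python3 - <<'E'
from plan import *
st()
a=np.array([.511,-.218,.28]);print("lateral",T(a-G0,0).round(4),"down .09",T(np.array([0,0,-.09]),0).round(4))
E
```

```text
G0 [0.699 0.075 0.28 ]
18.75 [0.7178 0.0695 0.2354] [-0.015  0.205  1.519 -0.137  1.022  1.924] 0.17317838857079323 60.66749811172485
[[ 0.868 -0.313  0.385]
 [-0.288 -0.95  -0.122]
 [ 0.404 -0.005 -0.915]]
lateral [-0.0787  0.3375 -0.0363] down .09 [-0.0363  0.0004  0.0823]
```

Call:
{"api": "drive_tool", "payload": {
  "commands": [
    [1,[-0.002,0.008,-0.001],0],
    [1,[-0.0046,0.02,-0.002],0],
    [1,[-0.0066,0.0281,-0.003],0],
    [1,[-0.0066,0.0281,-0.003],0],
    [1,[-0.0066,0.0281,-0.003],0]
  ]
}}

```text
clock: 19.17
position: [0.6546, -0.029, 0.2351]
tool_rot: [2.978, -0.471, 0.629]
wrist_force: [1.1, -0.4, -1.3]
width: 0.169
grasp_force: 60.6
```

Call:
{"api": "drive_tool", "payload": {
  "commands": [
    [1,[-0.0066,0.0281,-0.003],0],
    [1,[-0.0066,0.0281,-0.003],0],
    [1,[-0.0066,0.0281,-0.003],0],
    [1,[-0.0066,0.0281,-0.003],0],
    [1,[-0.0066,0.0281,-0.003],0]
  ]
}}

```text
clock: 19.58
position: [0.5764, -0.1514, 0.2351]
tool_rot: [2.978, -0.472, 0.629]
wrist_force: [0.5, -0.2, -1.7]
width: 0.176
grasp_force: 60.6
```

Call:
{"api": "drive_tool", "payload": {
  "commands": [
    [1,[-0.0066,0.0281,-0.003],0],
    [1,[-0.0066,0.0281,-0.003],0],
    [1,[-0.0046,0.02,-0.002],0],
    [1,[-0.002,0.008,-0.001],0],
    [1,[-0.002,0,0.0043],0]
  ]
}}

```text
clock: 20.0
position: [0.5304, -0.2256, 0.2315]
tool_rot: [2.974, -0.477, 0.632]
wrist_force: [0.2, -0.7, -1.4]
width: 0.172
grasp_force: 60.7
```

Call:
{"api": "drive_tool", "payload": {
  "commands": [
    [1,[-0.0052,0,0.0118],0],
    [1,[-0.0052,0,0.0118],0],
    [1,[-0.0052,0,0.0118],0],
    [1,[-0.0052,0,0.0118],0],
    [1,[-0.0052,0,0.0118],0]
  ]
}}

```text
clock: 20.42
position: [0.5315, -0.2218, 0.1647]
tool_rot: [2.979, -0.471, 0.629]
wrist_force: [-0.0, -0.4, -1.1]
width: 0.171
grasp_force: 60.8
```

Call:
{"api": "drive_tool", "payload": {
  "commands": [
    [1,[-0.0052,0,0.0118],0],
    [1,[-0.003,0,0.007],0],
    [1,[0,0,0],0],
    [1,[0,0,0],0],
    [1,[0,0,0],0]
  ]
}}

```text
clock: 20.83
position: [0.5321, -0.2231, 0.1463]
tool_rot: [2.977, -0.473, 0.631]
wrist_force: [0.1, 0.4, -0.7]
width: 0.171
grasp_force: 60.7
```

```bash
python3 - <<'E'
from h import *
st()
s=sense();Rt=Rot.from_rotvec(s["tool_rot"]).as_matrix();G=s["position"]-.049*Rt[:,2];print("G",G.round(4),s["wrist_force"])
t=read_camera("top");b=read_camera("side");w=read_camera("wrist")
yaw=-17.7/57.3;e=np.array([np.cos(yaw),np.sin(yaw),0]);n=np.array([-e[1],e[0],0]);O=G+.122*e-[0,0,.025];print("origin",O)
def dr(c):
    im=c["img"].copy()
    for a in(-.075,.075):
        for d in(-.05,.05):
            p=O+a*e+d*n;p[2]+=.025
            q=c["mtx"]@(c["view"][:3,:3]@p+c["view"][:3,3]);cv2.circle(im,tuple((q[:2]/q[2]).round().astype(int).tolist()),1,(255,0,255),-1)
    return im
S=dr(b)[80:230,220:420];T=dr(t)[90:260,230:430];W=dr(w)
f=lambda i,wd,h:cv2.resize(i,(wd,h),interpolation=2)
cv2.imwrite("pics/end.png",np.vstack([f(S,800,300)[:, :800] if 0 else np.hstack([f(S,400,300),f(T,400,300)]),np.hstack([f(W,400,300),np.zeros((300,400,3),np.uint8)])]))
E
```

```text
20.83 [ 0.5321 -0.2231  0.1463] [-0.702 -0.13   2.047  0.21   0.848  1.074] 0.17050042210738206 60.71974754333496
[[ 0.869 -0.309  0.386]
 [-0.284 -0.951 -0.122]
 [ 0.405 -0.003 -0.914]]
G [ 0.5131 -0.2171  0.1911] [ 0.07122848  0.3540031  -0.66531722]
origin [ 0.62935328 -0.25418925  0.16607934]
```

View pics/end.png

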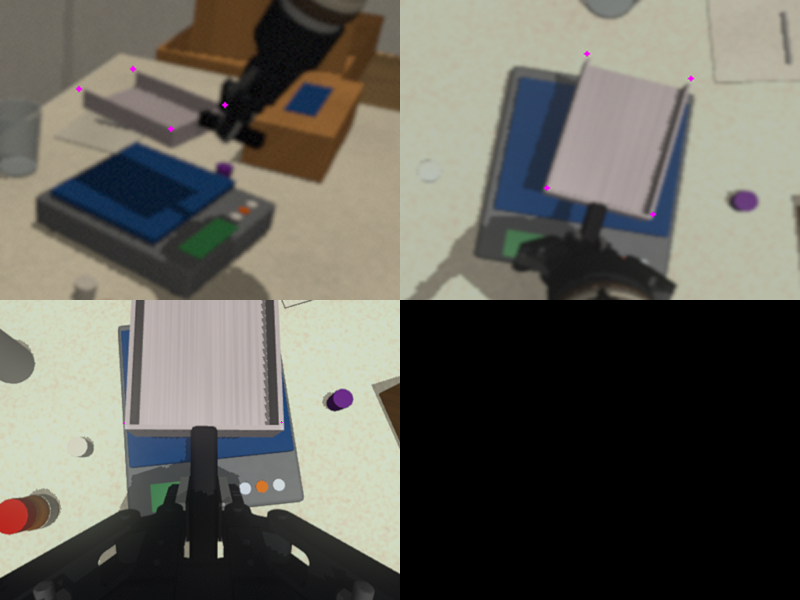

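The scoop is empty and held over the platform. My projected corners look a few mm off at the front, so I check the pitch numerically from the scoop's lower left edge in both views, using the initial resting pose as the level reference.

```bash
python3 - <<'E'
from h import *
f=np.load("c0.npz");t=read_camera("top");b=read_camera("side")
def line(im,a,b_):
    g=cv2.GaussianBlur(im.astype(np.float32),(0,0),1.0);a=np.array(a,float);b_=np.array(b_,float);d=(b_-a)/np.linalg.norm(b_-a);n=np.array([-d[1],d[0]]);r=np.arange(-6,6.01,.25);P=[]
    for q in np.linspace(.15,.85,30):
        m=a+q*(b_-a);X=(m+r[:,None]*n).astype(np.float32)
        v=cv2.remap(g,X[:,:1].copy(),X[:,1:].copy(),1)[:,0];gr=np.abs(np.gradient(v,axis=0)).sum(1)*np.exp(-(r/4)**2);P.append(m+r[gr.argmax()]*n)
    P=np.array(P,np.float32)
    l=cv2.fitLine(P,cv2.DIST_HUBER,0,.01,.01).ravel();res=np.abs((P-l[2:])@[-l[1],l[0]]);return l[2:],l[2:]+20*l[:2],np.median(res)
def plane(M,V,p,q):
    R=V[:3,:3];Mi=np.linalg.inv(M);return np.cross(R.T@Mi@np.r_[p,1],R.T@Mi@np.r_[q,1])
def go(name,ti,si,ta,tb,sa,sb):
    p,q,r1=line(ti,ta,tb);u,v,r2=line(si,sa,sb)
    d=np.cross(plane(f["tm"],f["tv"],p,q),plane(f["sm"],f["sv"],u,v));d/=np.linalg.norm(d);d*=np.sign(d[0])
    print(name,"dir",d.round(3),"pitch up deg",np.degrees(np.arcsin(d[2])).round(2),"yaw",np.degrees(np.arctan2(d[1],d[0])).round(1),"res",r1,r2)
go("start",f["t"],f["s"],(318.2,145),(300.7,207.5),(265,163),(306,189))
go("now  ",t["img"],b["img"],(320,128.5),(303.5,197.7),(262,132.5),(305.5,152.5))
E
```

```text
start dir [ 0.949 -0.313  0.027] pitch up deg 1.55 yaw -18.2 res 0.21986417 0.18330944
now   dir [ 0.952 -0.307  0.009] pitch up deg 0.53 yaw -17.9 res 0.1763015 0.5203012
```

```bash
python3 -c "
from h import *
print(abs(sense()['joint_velocities']).max());print(job_done())"
```

```text
0.0037794150895584825
the job is handed in; nothing more can be done
None
```

All four stoppers are in the tub, and I handed the job in with the empty scoop held still about 100 mm above the middle of the platform, level to within about 1° by camera; the result of the judging was not shown.

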